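Free the locked centrifuge lid with the release pin

TASK

The centrifuge has lost power with its lid locked. Take the release pin from its stand, push it down through the slot in the deck in front of the lid, feel for the springy latch tab hidden in its rigid bracket, and press it gently until the lid springs up; the latch breaks if it is forced. Then put the pin back upright in its hole in the stand and let go, leaving the lid ajar and everything else where it was.

Things in the scene. Friction and masses are not known exactly. Their poses are not given: they have to be found in the camera images.
- centrifuge: White bench microcentrifuge, fixed: 280 mm deep (x), 220 wide (y), deck 115 high, 133 with the lid. Origin: centre of its underside; x points from the front (control panel, towards the robot at yaw 0) to the rear. The deck, 6 mm thick and rigid, has the slot in its flat strip in front of the lid. More than 30 N from the pin anywhere on the machine breaks it.
- slot (a point): Centre of the release slot's mouth, on the deck's top (110 mm in front of the centrifuge's origin, 115 up), axes as the centrifuge. 44 mm long (y, across the machine), 8 mm wide (x), 1 mm bevel; 25 mm in front of the lid's lip. The space below it is wider than the slot and empty down to the latch tab and its bracket.
- latch_space (a point): Point 29 mm below the slot's centre. About here, unseen and not reported, lies the springy latch tab, a flat plate 16 mm wide along the slot (y), its middle within 14 mm either side of the slot's centre, its top 22 to 36 mm below the deck top, different every time. All along either side of it, past a 1.5 mm gap, lies a rigid bracket plate whose top is 5 mm lower than the tab's.
- catch (a point): The lid's locked catch, on the deck under the lid 60 mm behind the slot. The latch tab works it: pushed straight down, the tab springs back with 4 N at first and 7 N after 6 mm, plus 1 to 2 N of friction. At about 6 mm the catch lets go and the lid springs up; at 10 mm the tab meets a rigid stop. A pin half on the bracket cannot push the tab that far.
- lid (a joint): Angle of the lid about its hinge along the rear edge, rad: 0 shut and locked; when unlocked a spring lifts it to about 0.26 and holds it there, the front lip then some 50 mm up.
- lid_lip (a point): Middle of the lid's front lip, 206 mm in front of the hinge, 11 mm above the deck when shut.
- pin: Release pin, 154 mm long, about 60 g, loose, upright, tip down in the end hole of the stand. Origin at the middle of the flat tip, z along the pin to the grip. Round steel shaft 6 mm thick with a bevelled tip; round 11 mm collar from 111 to 120 mm; black flat grip 12 mm thick (pin's x), 36 wide (y), 34 high, from 120 to 154 mm. It may lean a little in its hole.
- pin_grip (a point): Middle of the pin's flat grip, 137 mm above its tip.
- pin_tip (a point): Middle of the pin's tip.
- stand: Grey tool stand, fixed: block 60 mm (x) by 112 (y) by 70 high with three holes 60 mm deep in a row along y at +40, 0 and -40 mm; it stands to the robot's left or right. Origin: centre of its underside. The pin's hole is the one at +40; the glass rod stands in the middle one, the spatula in the third.
- stand_hole0 (a point): Middle of the mouth of the pin's hole, on the stand's top, 70 mm above the bench. The hole is 8 mm across with a 1 mm bevel, its floor 10 mm above the bench.
- glass_rod: Glass stirring rod, 7 mm thick, 120 long, upright in the stand's middle hole. Origin at its lower end.
- spatula: Steel spatula, 6 mm thick shaft, 132 long with a flat blade 12 mm wide at the top, upright in the stand's third hole. Origin at its lower end.
- tube_rack: White rack with microtubes, 75 x 115 x 43 mm high, loose. Origin: centre of its underside.
- reagent_bottle: Amber reagent bottle, 86 mm across, 166 high, loose. Origin: centre of its underside.
- wine_bottle: Green wine bottle, 75 mm across, 300 high, loose. Origin: centre of its underside.
- wash_bottle: White wash bottle with a bent spout, 68 mm across, 180 high, loose. Origin: centre of its underside.
- beaker: Glass beaker, 68 mm across, 90 high, loose. Origin: centre of its underside.
- dish: Shallow white weighing dish, 84 mm across, 16 high, loose. Origin: centre of its underside.

How it is judged:
By the outcome, as a careful person would: the job done as asked, in the order asked, and still so for the second after the job is handed in, with the robot touching nothing.
It also fails if it takes over 72 s, if anything falls off the work surface, if the arm or the gripper's body presses on something with over 40 N, if the wrist force passes 120 N, or if a joint passes its speed limit or range.

ROBOT

A 6-joint arm with a two-finger parallel gripper is mounted at the origin on the work surface. World frame = base frame: x ahead of the robot, y to its left, z up, the work surface at z = 0. Lengths are in m, angles in rad, forces in N, time in s.
With the tool pointing down it reaches from about 0.4 to 0.825 m from the base axis. Payload 7 kg.
Tool frame: the origin (TCP) lies at the centre of the arm's flange, where the gripper is bolted on; the fingertips stand 178 mm ahead of it and the grasp point (between the pads) lies arm.tcp_to_grasp ahead of it (arm.tcp_to_grasp is the distance from the TCP to the grasp point, in m); z points along the fingers, y is the direction in which the jaws open and shut (so a half turn about z gives the same grasp; the last joint's range is limited). The gripper opens to 88 mm and grips with 3 to 60 N. Pads are 19 mm wide; open, the fingers measure 130 mm over their backs; the gripper's body (78 mm by 193 mm) begins 47 mm behind the grasp point.
Start: joints at [1.629, 0.359, 0.012, 0, -1.224, -0.288], TCP at [0.154, 0.657, 0.405] pointing down, gripper open.
Joint ranges: [-3.07, 3.07], [-1.43, 2.12], [-1.02, 1.25], [-3.03, 1.67], [-3.05, -0], [-3.03, 3.03]. Speed limits (rad/s): [2.39, 2.39, 3.01, 3.14, 3.14, 3.14].

INTERFACE

Orientations are given as [roll, pitch, yaw] about the fixed x, y, z axes, in that order (R = Rz(yaw) Ry(pitch) Rx(roll)).
In Python, from station import arm gives the robot as it stands.
- The arm moves only by the tool move_arm, never from a script. Its argument "deltas" is a list of rows, each a list of 6 numbers: the shift along the world's x, y, z in mm, then the turn, a rotation vector about the world's x, y, z in degrees. In form: [[tx, ty, tz, ax, ay, az], ...]. A call has exactly 5 rows; each row shifts and turns the commanded pose from where the row before left it; what a row does not reach is not made up. A row lasts 1/12 s, in which the tool goes at most 41.7 mm and 7.16 degrees, less where a joint would pass 70% of its speed; a pose out of reach is approached as far as the arm can. A call with a gripper value outside its range is refused whole. "claw" is the closure in counts, from 0 (fully open) to 255 (shut), set as the call begins (left out, the last holds). The fingers move at their own pace and stop on an object; "squeeze" is the grip in N (left out, the last holds). Time passes only in rows, so rows that do not move let the fingers close, or fill a call up. It gives the time, the measured TCP pose, the force and the opening at its end, in the units of the state.
- arm.get_state(): the state, without advancing time (a new reading comes with each control period).
- arm.grab_frame(name): name is "side" or "top" or "wrist"; returns the picture (420x560x3 uint8, red, green, blue); there is no depth.
- arm.calibration(name): a dict with "intrinsics" (3x3 intrinsics, pixels), "T" (4x4, takes a point from camera to world coordinates); the wrist camera has in their place "mount" (4x4, takes a point from camera to tool coordinates, whose origin is the TCP and whose axes are the flange's). Camera axes: x right, y up, looking along -z (the intrinsics and any distortion apply to the point x, -y, -z); pixel columns grow to the right and rows downward; lengths in m; the calibration is good to about 2 mm. A picture is of the moment at which its call begins: read the wrist's pose just before it. calibration takes no time and is no camera call.
- arm.job_done(): hands the job in, once; it reports no verdict.
Trained networks look in the newest picture that a camera, given by its name, has taken for a name from the list of things; names that differ only in an ending like _2 or _b are one class to them, and where a whole thing is asked for, a point or a joint stands for the part that bears it (a point fixed in the world has none). Each returns a list of dicts, best first, with "score" (0 to 1); they miss things now and then, are a little off and sometimes report something else, mostly with a low value. They report only what shows in the picture. A call takes as long as a camera call.
- arm.spot_in(thing, camera): "xy" ([column, row] in pixels, amid what is visible of it).
- arm.masks_of(thing, camera): "pixels" (420x560 bool, what is visible of it) and "xy" ([column, row] in pixels, amid what is visible of it).
- arm.spot_point(thing, camera): "xy" ([column, row] in pixels: a listed point, or the origin of a listed thing).
The state is a dict: "t": time; "q": joint angles; "qd": joint speeds; "joint_efforts": joint torques, N m; "eef_pos": TCP position; "ee_rot": TCP orientation; "force": force on the tool from outside, world axes, zero at the start; "moment": the same for the moment, N m; "width": finger opening in m.
Only numpy, scipy, OpenCV 4.12 (cv2) and the standard library are available. Lean on these libraries where they do the work, as an engineer would, in place of code of your own. Each camera call takes 0.05 s, during which the arm holds its last target. There are 200 camera calls.

## Working session

There is one attempt and no reset: what is moved stays moved. The work goes in short steps, Python scripts to look and compute and a tool call to move; the robot and the scene stay as the last step left them, time stands still between calls to the robot, and variables do not carry over. Pictures are saved under pics/ and viewed, about 8 in all and at most 12, crops included, and the job is handed in when it is done.

Besides the shell and the picture viewer there is one more tool, called after "Request:" as name([rows], argument=value, ...), one row to a line, values as JSON. move_arm: Moves the arm, as the interface text tells. Its arguments: {"type":"object","properties":{"deltas":{"type":"array","items":{"type":"array","items":{"type":"number"}}},"claw":{"type":"number"},"squeeze":{"type":"number"}},"required":["deltas"]}

```bash
ls; mkdir -p pics; python3 - <<'E'
from station import arm
import cv2,numpy as np
print(arm.get_state(), arm.tcp_to_grasp)
ims=[arm.grab_frame(n) for n in("side","top")]
cv2.imwrite("pics/a.png",cv2.resize(np.hstack(ims)[:,:,::-1],(800,300),interpolation=cv2.INTER_AREA))
cv2.imwrite("pics/top.png",ims[1][:,:,::-1])
for n in("side","top"):
  c=arm.calibration(n);print(n,c)
  for t in("slot","stand_hole0","pin_grip","pin_tip","lid_lip","stand","centrifuge","glass_rod","spatula"):
    print(n,t,[(np.round(d["xy"],1).tolist(),round(d["score"],2)) for d in arm.spot_point(t,n)][:2])
print(arm.calibration("wrist"))
E
```

```text
pics
{'t': 0.0, 'q': array([ 1.62910597e+00,  3.59379886e-01,  1.10844247e-02, -3.73200547e-04,
       -1.22410234e+00, -2.88110169e-01]), 'qd': array([-0.00118326,  0.00063085, -0.00031187, -0.00052433, -0.00129049,
       -0.00133118]), 'joint_efforts': array([ 6.34057469e-04, -5.82718027e+01,  2.93066901e+01,  6.99789271e+00,
        7.08003514e-03, -1.44859014e-04]), 'eef_pos': array([0.15369912, 0.65707166, 0.40373395]), 'ee_rot': array([ 3.13995750e+00, -1.18715877e-04, -2.29927523e-01]), 'force': array([-0.59935223, -0.25686104,  0.44149419]), 'moment': array([-0.01907427, -0.08456677,  0.02573012]), 'width': 0.08777242441559899} 0.1593
side {'intrinsics': array([[479.89709554,   0.        , 280.74005341],
       [  0.        , 479.89709554, 207.7802708 ],
       [  0.        ,   0.        ,   1.        ]]), 'T': array([[ 0.78594678,  0.38570579, -0.48323773, -0.20495917],
       [-0.6180387 ,  0.46762416, -0.63194606, -0.99651426],
       [-0.01777162,  0.79533558,  0.6059088 ,  1.09729717],
       [ 0.        ,  0.        ,  0.        ,  1.        ]])}
side slot [([208.0, 17
[... 988 characters left out ...]
145.5, 246.7], 0.5)]
top pin_tip []
top lid_lip [([280.0, 242.6], 0.62)]
top stand [([173.7, 243.1], 0.75)]
top centrifuge [([283.9, 213.9], 0.62)]
top glass_rod []
top spatula []
{'intrinsics': array([[373.43447196,   0.        , 279.80434983],
       [  0.        , 373.43447196, 210.06360682],
       [  0.        ,   0.        ,   1.        ]]), 'mount': array([[-6.12461766e-04,  9.51961006e-01,  3.06218659e-01,
         8.43029961e-02],
       [ 9.99999725e-01,  7.10878821e-04, -2.09873953e-04,
        -1.05926022e-03],
       [-4.17476179e-04,  3.06218447e-01, -9.51961180e-01,
         1.95874850e-02],
       [ 0.00000000e+00,  0.00000000e+00,  0.00000000e+00,
         1.00000000e+00]])}
```

View pics/a.png

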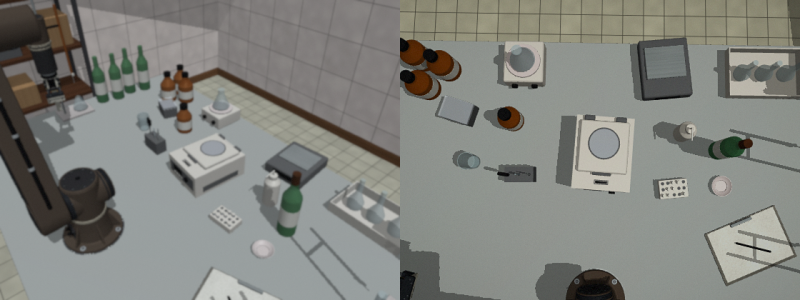

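```bash
cat > h.py <<'E'
from station import arm
import numpy as np
from scipy.spatial.transform import Rotation as R
def camT(n):
    c=arm.calibration(n)
    if n!="wrist": return c["intrinsics"],c["T"]
    s=arm.get_state();M=np.eye(4);M[:3,:3]=R.from_euler("xyz",s["ee_rot"]).as_matrix();M[:3,3]=s["eef_pos"]
    return c["intrinsics"],M@c["mount"]
def toz(n,xy,z,KT=None):
    K,T=KT or camT(n)
    d=np.linalg.solve(K,[xy[0],xy[1],1]);d=T[:3,:3]@(d*[1,-1,-1])
    return T[:3,3]+d*(z-T[2,3])/d[2]
def proj(n,p,KT=None):
    K,T=KT or camT(n)
    q=T[:3,:3].T@(np.array(p)-T[:3,3]);q=K@(q*[1,-1,-1]);return q[:2]/q[2]
E
python3 - <<'E'
from h import *
r=lambda *a:print(a[0],np.round(toz(*a[1:]),4))
r("slot","top",(280.7,253.9),.115);r("slot s","side",(262.6,227.1),.115)
r("lip","top",(280,242.6),.126);r("lip s","side",(267,220.1),.126)
r("cent","top",(283.9,213.9),0);r("cent s","side",(290.3,240.3),0)
r("hole","top",(148.6,240.5),.07);r("hole s","side",(207.6,187.5),.07)
r("stand","top",(173.7,243.1),0);r("stand s","side",(218.4,205.6),0)
r("grip","top",(145.5,246.7),.147);r("grip s","side",(206.9,170.8),.147)
E
```

```text
slot [ 0.4675 -0.0129  0.115 ]
slot s [ 0.4702 -0.0154  0.115 ]
lip [ 0.4975 -0.0105  0.126 ]
lip s [ 0.4948 -0.0069  0.126 ]
cent [ 0.5836 -0.0217  0.    ]
cent s [ 0.5808 -0.0192  0.    ]
hole [0.4986 0.3541 0.07  ]
hole s [0.48   0.3488 0.07  ]
stand [0.4932 0.2987 0.    ]
stand s [0.4953 0.3099 0.    ]
grip [0.4812 0.3417 0.147 ]
grip s [0.4825 0.3417 0.147 ]
```

Request:
move_arm([
  [15,-14,1,0,0,0],
  [22,-21,1,0,0,0],
  [24,-23,1,0,0,0],
  [24,-23,1,0,0,0],
  [24,-23,1,0,0,0],
], squeeze=25)

```text
t: 1.42
eef_pos: [0.2637, 0.5518, 0.4098]
ee_rot: [-3.142, -0.0, -0.229]
force: [1.5, -0.2, 0.5]
width: 0.0875
```

Request:
move_arm([
  [24,-23,1,0,0,0],
  [24,-23,1,0,0,0],
  [24,-23,1,0,0,0],
  [24,-23,1,0,0,0],
  [24,-23,1,0,0,0],
])

```text
t: 1.83
eef_pos: [0.3838, 0.4364, 0.415]
ee_rot: [-3.141, -0.0, -0.23]
force: [0.9, 0.6, -0.1]
width: 0.0875
```

Request:
move_arm([
  [24,-23,1,0,0,0],
  [24,-23,1,0,0,0],
  [24,-21,1,0,0,0],
  [18,-17,1,0,0,0],
  [12,-11,1,0,0,0],
])

```text
t: 2.25
eef_pos: [0.4863, 0.3409, 0.4199]
ee_rot: [-3.142, -0.0, -0.231]
force: [-0.1, 0.8, 0.3]
width: 0.0877
```

```bash
python3 - <<'E'
from h import *
import cv2
s=arm.get_state();print(s["eef_pos"],s["ee_rot"],s["t"],s["q"])
KT=camT("wrist")
im=arm.grab_frame("wrist");cv2.imwrite("pics/w1.png",im[:,:,::-1])
for t,z in(("stand_hole0",.07),("pin_grip",.147),("stand",0),("glass_rod",.01),("spatula",.01)):
  for d in arm.spot_point(t,"wrist")[:2]: print(t,np.round(d["xy"],1),round(d["score"],2),np.round(toz("wrist",d["xy"],z,KT),4))
for d in arm.masks_of("pin","wrist")[:2]:
  m=d["pixels"].astype(np.uint8);print(d["score"],d["xy"],m.sum(),cv2.minAreaRect(cv2.findNonZero(m)))
E
```

```text
[0.48626602 0.34087111 0.41990928] [-3.14156456e+00 -2.38723527e-04 -2.31394823e-01] 2.25 [ 9.40347712e-01  2.16622803e-01 -1.50798460e-01  2.24010012e-04
 -1.20325643e+00  3.98973316e-01]
stand_hole0 [274.5 183.2] 0.74 [0.4913 0.3457 0.07  ]
stand_hole0 [352.3 150. ] 0.45 [0.5047 0.2717 0.07  ]
pin_grip [270.  210.8] 0.82 [0.4904 0.3481 0.147 ]
stand [314.7 159.6] 0.95 [0.4903 0.3022 0.    ]
glass_rod [312.9 164.9] 0.75 [0.4872 0.3057 0.01  ]
spatula [349.8 151.5] 0.74 [0.4922 0.2653 0.01  ]
spatula [316.4 163.1] 0.29 [0.4882 0.3017 0.01  ]
0.86 [274.0, 211.1] 1579 ((272.0079345703125, 202.599365234375), (44.73707580566406, 54.6254768371582), 85.42607879638672)
```

View pics/w1.png

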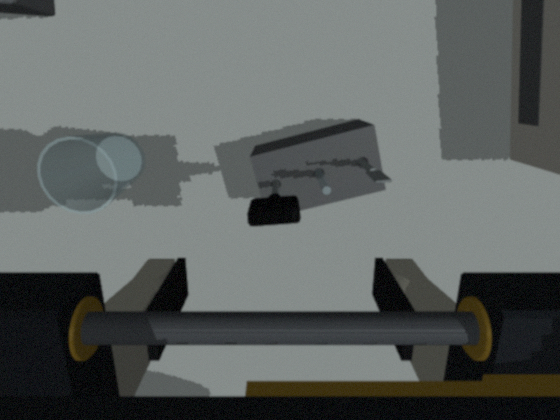

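Request:
move_arm([
  [0,0,0,0,0,-6.5],
  [0,0,0,0,0,-6.7],
  [0,0,0,0,0,-6.7],
  [0,0,0,0,0,-6.7],
  [0,0,0,0,0,-6.7],
])

```text
t: 3.02
eef_pos: [0.4841, 0.344, 0.4197]
ee_rot: [-3.142, 0.0, -0.815]
force: [0.2, 0.1, 0.1]
width: 0.0878
```

Request:
move_arm([
  [0,0,0,0,0,-6.7],
  [0,0,0,0,0,-6.7],
  [0,0,0,0,0,-6.7],
  [0,0,0,0,0,-6.7],
  [0,0,0,0,0,-6.7],
])

```text
t: 3.43
eef_pos: [0.484, 0.344, 0.4197]
ee_rot: [-3.142, 0.0, -1.4]
force: [0.4, 0.1, -0.2]
width: 0.0878
```

Request:
move_arm([
  [0,1,-5,0,0,-6.7],
  [1,1,-5,0,0,-6.7],
  [1,1,-5,0,0,-6.8],
  [1,1,-5,0,0,0],
  [0,0,0,0,0,0],
])

```text
t: 3.85
eef_pos: [0.4872, 0.3478, 0.3985]
ee_rot: [3.141, -0.001, -1.743]
force: [-0.1, -0.6, 0.1]
width: 0.0875
```

```bash
cat > look.py <<'E'
from h import *
import cv2,sys
s=arm.get_state();print(s["eef_pos"],s["ee_rot"],s["t"],s["q"])
KT=camT("wrist")
im=arm.grab_frame("wrist");cv2.imwrite(f"pics/{sys.argv[1]}.png",im[:,:,::-1])
for a in sys.argv[2:]:
  t,z=a.split(":")
  for d in arm.spot_point(t,"wrist")[:2]: print(t,np.round(d["xy"],1),round(d["score"],2),np.round(toz("wrist",d["xy"],float(z),KT),4))
E
python3 look.py w2 stand_hole0:.07 pin_grip:.147 stand:0 glass_rod:.01
```

```text
[0.48715118 0.34782131 0.39847682] [ 3.14056871e+00 -1.29126480e-03 -1.74341440e+00] 3.85 [ 9.46107151e-01  2.38700251e-01 -1.71443314e-01 -3.89039370e-04
 -1.16226163e+00 -1.11857104e+00]
stand_hole0 [276.8 189.9] 0.96 [0.49   0.3456 0.07  ]
pin_grip [274.9 221.6] 0.67 [0.491  0.3469 0.147 ]
glass_rod [270.6 139.5] 0.63 [0.4903 0.3099 0.01  ]
```

View pics/w2.png

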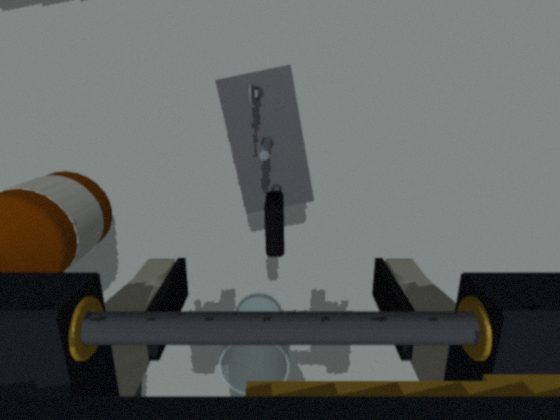

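Request:
move_arm([
  [1,0,-15,0,0,0],
  [1,0,-22,0,0,0],
  [1,0,-22,0,0,0],
  [0.5,0,-20,0,0,0],
  [0,0,-10,0,0,0],
])

```text
t: 4.52
eef_pos: [0.4909, 0.3467, 0.3084]
ee_rot: [3.14, -0.002, -1.748]
force: [-0.1, -0.1, -0.5]
width: 0.0875
```

Request:
move_arm([
  [0,0,0,0,0,0],
  [0,0,0,0,0,0],
  [0,0,0,0,0,0],
  [0,0,0,0,0,0],
  [0,0,0,0,0,0],
], claw=255, squeeze=40)

```text
t: 4.93
eef_pos: [0.4915, 0.3475, 0.3119]
ee_rot: [-3.141, 0.002, -1.748]
force: [-0.8, 0.2, 0.6]
width: 0.0598
```

Request:
move_arm([
  [0,0,0,0,0,0],
  [0,0,0,0,0,0],
  [0,0,0,0,0,0],
  [0,0,0,0,0,0],
  [0,0,0,0,0,0],
])

```text
t: 5.35
eef_pos: [0.4912, 0.3472, 0.3107]
ee_rot: [3.142, -0.0, -1.748]
force: [-0.0, -0.3, 0.3]
width: 0.0269
```

```bash
python3 look.py w3 stand_hole0:.07 pin_grip:.147; python3 -c "
from h import *
print(arm.get_state()['force'])"
```

```text
[0.49124031 0.34723781 0.31069465] [ 3.14157706e+00 -3.50087405e-06 -1.74819155e+00] 5.35 [ 9.39805512e-01  3.15110986e-01 -2.80640670e-01 -1.50761589e-05
 -9.75054649e-01 -1.11719227e+00]
stand_hole0 [282.  224.4] 0.63 [0.4905 0.3454 0.07  ]
pin_grip [280.6 289.6] 0.77 [0.4918 0.3473 0.147 ]
[ 0.1646383   0.03852589 -0.19611753]
```

Request:
move_arm([
  [0,0,0,0,0,0],
  [0,0,0,0,0,0],
  [0,0,0,0,0,0],
  [0,0,0,0,0,0],
  [0,0,0,0,0,0],
])

```text
t: 5.92
eef_pos: [0.4912, 0.3471, 0.3106]
ee_rot: [3.141, -0.0, -1.748]
force: [-1.3, -0.9, 0.3]
width: 0.012
```

Request:
move_arm([
  [0,0,1,0,0,0],
  [0,0,2,0,0,0],
  [0,0,4,0,0,0],
  [0,0,6,0,0,0],
  [0,0,7,0,0,0],
])

```text
t: 6.33
eef_pos: [0.4913, 0.3473, 0.3311]
ee_rot: [3.141, -0.0, -1.748]
force: [-0.9, -0.6, -1.3]
width: 0.0119
```

Request:
move_arm([
  [0,0,15,0,0,0],
  [0,0,24,0,0,0],
  [0,0,27,0,0,0],
  [0,-4,28,0,0,0],
  [0,-8,22,0,0,0],
])

```text
t: 6.75
eef_pos: [0.4914, 0.3356, 0.4499]
ee_rot: [-3.14, 0.002, -1.747]
force: [0.2, 1.0, -0.4]
width: 0.0118
```

Request:
move_arm([
  [0,-14,14,0,0,0],
  [-2,-22,0,0,0,0],
  [-2,-26,0,0,0,0],
  [-2,-28,0,0,0,0],
  [-2,-28,0,0,0,0],
])

```text
t: 7.17
eef_pos: [0.4829, 0.2161, 0.4617]
ee_rot: [-3.141, 0.001, -1.748]
force: [0.5, -0.1, 0.6]
width: 0.0117
```

Request:
move_arm([
  [-2,-28,0,0,0,0],
  [-2,-28,0,0,0,0],
  [-2,-28,0,0,0,0],
  [-2,-28,0,0,0,0],
  [-2,-25,0,0,0,0],
])

```text
t: 7.58
eef_pos: [0.4728, 0.0786, 0.4619]
ee_rot: [-3.14, 0.001, -1.748]
force: [0.6, 0.3, 0.3]
width: 0.0116
```

Request:
move_arm([
  [-2,-20,0,0,0,0],
  [-2,-14,0,0,0,0],
  [0,-8,0,0,0,0],
  [0,-3,0,0,0,0],
  [0,0,0,0,0,0],
])

```text
t: 8.0
eef_pos: [0.4694, 0.035, 0.4612]
ee_rot: [-3.141, 0.001, -1.749]
force: [0.6, 0.2, -1.1]
width: 0.0119
```

```bash
python3 look.py w4 slot:.115 lid_lip:.126 centrifuge:0 pin_tip:.16 pin_grip:.297; python3 -c "
from h import *
s=arm.get_state();print(s['force'],s['moment'])"
```

```text
[0.46935183 0.03495099 0.46119167] [-3.14075859e+00  5.82029487e-04 -1.74902039e+00] 8.0 [ 4.94096170e-01 -2.10133345e-02 -3.25857295e-01  6.72098385e-05
 -1.26493732e+00 -6.72340682e-01]
slot [273.  130.2] 0.6 [ 0.4676 -0.0149  0.115 ]
lid_lip [244.4 135.4] 0.77 [ 0.4915 -0.016   0.126 ]
centrifuge [179.7 130.3] 0.98 [ 0.5787 -0.023   0.    ]
pin_tip [279.  199.8] 0.84 [0.4711 0.0344 0.16  ]
pin_grip [279.1 288.5] 0.55 [0.4707 0.0347 0.297 ]
pin_grip [181.1 133.8] 0.26 [ 0.4956 -0.0374  0.297 ]
[0.18139484 0.22186933 0.25501112] [ 0.05271575 -0.08787137 -0.00591054]
```

View pics/w4.png

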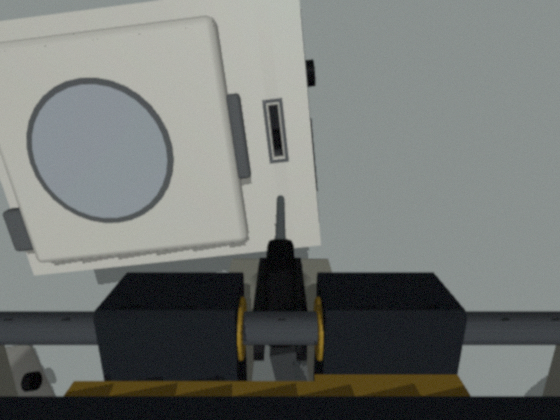

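```bash
python3 - <<'E'
from h import *
import cv2
im=cv2.imread("pics/w4.png");g=cv2.cvtColor(im,6)
print(g[95:168:6,262:292:1])
m=((g[96:166,262:292]<60)*255).astype(np.uint8)
ys,xs=np.nonzero(m);p=np.c_[xs+262,ys+96]
KT=camT("wrist");c=p.mean(0);print("n",len(p),c,p.min(0),p.max(0),cv2.minAreaRect(p.astype(np.float32)))
w=np.array([toz("wrist",q,.115,KT) for q in p]);print(w.mean(0),w.min(0),w.max(0),cv2.minAreaRect((w[:,:2]*1000).astype(np.float32)))
for r in range(190,240,6):print(r,g[r,266:296])
cv2.imwrite("pics/c4.png",cv2.resize(im[90:250,230:330],None,fx=5,fy=3.75,interpolation=cv2.INTER_CUBIC))
E
```

```text
[[181 182 180 177 178 179 176 177 177 177 175 177 175 175 176 178 180 183
  181 180 182 181 181 182 182 182 179 181 182 183]
 [136 109 102  97  89  87  87  89  93  95  91  94  99 105 106 108 102  94
   88 105 144 170 179 181 181 182 180 182 183 182]
 [150 109  90 100 131 136 101  60  36  34  36  35  30  39  49  86 125 123
  104  90 110 155 178 178 181 182 180 181 178 181]
 [173 142 107  88  99 133 131  90  51  35  35  34  35  35  35  57 100 129
  114  92  95 124 163 180 182 180 179 181 178 179]
 [178 171 132  97  91 113 133 114  74  40  36  34  32  35  32  38  70 113
  128 108  88  99 137 167 180 180 179 182 180 179]
 [180 179 163 125  92  94 126 135 105  63  39  39  24  32  37  34  47  88
  119 121 100  90 110 156 176 180 179 180 180 180]
 [180 178 172 149 111  88 101 132 135  94  45  15   9   5  17   7  10  46
   97 127 115  92  92 125 160 177 181 180 177 180]
 [181 182 180 173 144 103  89 108 136 122  80  31  21  15  14  20  16  20
   60 109 124 106  87  99 144 171 179 179 180 182]
 [180 179 179 177 170 132  95  92 113 133 107  61  32   9  19  22  17  18
   30  71 119 123 101  91 
[... 1337 characters left out ...]
 70  71  71  77
 113 156 171 176 176 174 178 176 174 175 176 176]
214 [178 176 175 176 174 176 178 179 173 155 112  74  65  70  72  69  70  72
 101 148 171 178 175 173 176 177 177 177 179 175]
220 [176 174 175 175 175 176 175 176 171 149 108  74  65  69  71  74  67  66
  92 143 171 174 177 176 174 175 174 176 176 175]
226 [176 175 178 176 176 174 176 174 163 126  83  67  69  70  73  69  70  65
  91 144 170 175 175 174 174 172 173 175 176 177]
232 [176 176 174 176 175 174 176 174 167 123  82  65  67  71  68  74  67  67
  84 129 161 174 174 173 172 174 176 175 173 174]
238 [176 174 176 172 170 169 163 149 115  78  58  55  56  56  56  58  61  53
  61  91 124 146 161 163 168 172 175 173 172 177]
```

View pics/c4.png

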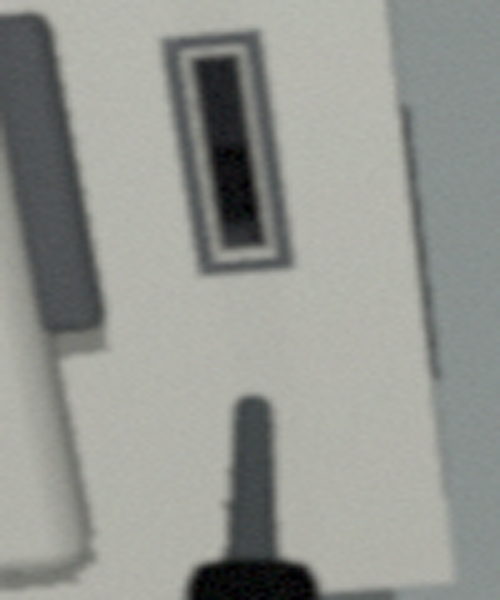

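```bash
python3 - <<'E'
from h import *
K=camT("wrist")
p=arm.get_state()["eef_pos"];print(p)
for z in(.1606,.18,.2,.23,.25):print(z,proj("wrist",[p[0],p[1],z],K))
t=toz("wrist",(280.2,196.5),.1606,K);print(t,t-p)
print(toz("wrist",(275.9,130.3),.115,K))
E
```

```text
[0.46940748 0.03586073 0.46054578]
0.1606 [280.96175659 200.80795131]
0.18 [281.02803176 208.29004293]
0.2 [281.10641831 217.13944146]
0.23 [281.24874647 233.20748578]
0.25 [281.36543953 246.38147317]
[0.46937828 0.03231025 0.1606    ] [-2.92074550e-05 -3.55047650e-03 -2.99945783e-01]
[ 0.46486998 -0.01372894  0.115     ]
```

Request:
move_arm([
  [-1,-8,-3,0,0,0],
  [-1,-12,-5,0,0,0],
  [-1,-12,-5,0,0,0],
  [-1,-11,-5,0,0,0],
  [-0.5,-6,-5,0,0,0],
])

```text
t: 8.72
eef_pos: [0.4643, -0.0155, 0.4369]
ee_rot: [3.141, -0.0, -1.749]
force: [-0.1, 0.1, -1.3]
width: 0.0115
```

Request:
move_arm([
  [0,0,-5,0,0,0],
  [0,0,-4,0,0,0],
  [0,0,-4,0,0,0],
  [0,0,-2,0,0,0],
  [0,0,0,0,0,0],
])

```text
t: 9.13
eef_pos: [0.4648, -0.0135, 0.4221]
ee_rot: [3.141, -0.0, -1.748]
force: [-0.7, -0.2, -0.4]
width: 0.0118
```

```bash
python3 look.py w5 slot:.115 pin_tip:.12; python3 - <<'E'
from h import *
import cv2
s=arm.get_state();p=s["eef_pos"];print(p,s["force"])
im=cv2.imread("pics/w5.png")
for z in(.115,.1215):print(proj("wrist",[.465,-.0138,z]),proj("wrist",[p[0],p[1],z]))
cv2.imwrite("pics/c5.png",cv2.resize(im[130:250,230:330],None,fx=5,fy=5,interpolation=cv2.INTER_CUBIC))
E
```

```text
[ 0.46475145 -0.01350507  0.42211965] [ 3.14087396e+00 -3.41057768e-04 -1.74783360e+00] 9.1333 [ 3.96118985e-01 -7.01619180e-03 -4.01800606e-01 -1.11745924e-04
 -1.17680071e+00 -5.73113444e-01]
slot [280.7 195.7] 0.6 [ 0.4644 -0.0157  0.115 ]
pin_tip [275.3 196.1] 0.61 [ 0.4684 -0.0175  0.12  ]
[ 0.46489673 -0.01348616  0.42285105] [-0.17056715  0.47620505 -1.11118009]
[280.94411573 197.58980367] [281.13949104 197.93831989]
[280.96008966 199.8624027 ] [281.15957854 200.21757675]
```

View pics/c5.png

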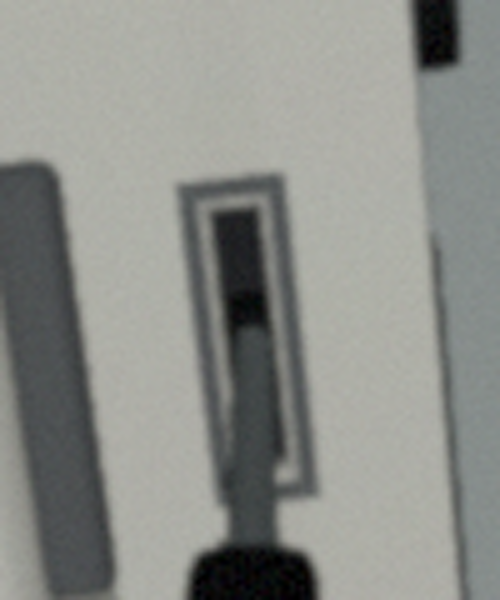

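Request:
move_arm([
  [0.4,0,-2,0,0,0],
  [0,0,-2,0,0,0],
  [0,0,-1.5,0,0,0],
  [0,0,-1.5,0,0,0],
  [0,0,-1,0,0,0],
])

```text
t: 9.7
eef_pos: [0.4651, -0.0138, 0.4144]
ee_rot: [3.141, -0.0, -1.748]
force: [0.2, -0.2, -0.3]
width: 0.0117
```

Request:
move_arm([
  [0,0,-0.5,0,0,0],
  [0,0,-0.5,0,0,0],
  [0,0,-0.5,0,0,0],
  [0,0,-0.5,0,0,0],
  [0,0,-0.5,0,0,0],
])

```text
t: 10.12
eef_pos: [0.4652, -0.0138, 0.4122]
ee_rot: [-3.141, 0.0, -1.748]
force: [0.3, -0.8, 0.0]
width: 0.0122
```

```bash
cat > st.py <<'E'
from h import *
import sys,json
# several readings: cam calls of 0.05 s each refresh the reading
F=[];P=[]
for i in range(int(sys.argv[1])):
    s=arm.get_state();F.append(s["force"]);P.append(s["eef_pos"]);
    if i<int(sys.argv[1])-1: arm.grab_frame("wrist")
F=np.array(F);P=np.array(P);print("F",F.mean(0).round(2),"sd",F.std(0).round(2),"P",(P.mean(0)*1000).round(2),"t",s["t"],"depth",round(115-((P.mean(0)[2]-.3106+.01)*1000),2))
E
python3 st.py 4
```

```text
F [ 0.14 -0.07 -0.41] sd [0.49 0.63 0.48] P [465.15 -13.78 412.11] t 10.2667 depth 3.49
```

Request:
move_arm([
  [0,0,-2,0,0,0],
  [0,0,-3,0,0,0],
  [0,0,-4,0,0,0],
  [0,0,-3,0,0,0],
  [0,0,-2,0,0,0],
])

```text
t: 10.68
eef_pos: [0.465, -0.0138, 0.3975]
ee_rot: [3.141, -0.0, -1.748]
force: [-0.0, -0.3, 0.4]
width: 0.0119
```

Request:
move_arm([
  [0,0,-0.8,0,0,0],
  [0,0,-0.8,0,0,0],
  [0,0,-0.8,0,0,0],
  [0,0,-0.8,0,0,0],
  [0,0,-0.8,0,0,0],
])

```text
t: 11.1
eef_pos: [0.4652, -0.0137, 0.3942]
ee_rot: [-3.141, 0.0, -1.748]
force: [0.9, 0.2, 0.7]
width: 0.0118
```

Request:
move_arm([
  [0,0,-0.4,0,0,0],
  [0,0,-0.4,0,0,0],
  [0,0,-0.4,0,0,0],
  [0,0,-0.4,0,0,0],
  [0,0,-0.2,0,0,0],
])

```text
t: 11.52
eef_pos: [0.4651, -0.0138, 0.3923]
ee_rot: [3.142, -0.0, -1.748]
force: [0.7, 0.4, -0.5]
width: 0.0116
```

Request:
move_arm([
  [0,0,-0.5,0,0,0],
  [0,0,-0.5,0,0,0],
  [0,0,-0.4,0,0,0],
  [0,0,-0.4,0,0,0],
  [0,0,0,0,0,0],
])

```text
t: 11.93
eef_pos: [0.4652, -0.0138, 0.3905]
ee_rot: [3.141, -0.0, -1.748]
force: [0.1, -0.1, -0.6]
width: 0.0117
```

Request:
move_arm([
  [0,0,-0.5,0,0,0],
  [0,0,-0.5,0,0,0],
  [0,0,-0.5,0,0,0],
  [0,0,-0.3,0,0,0],
  [0,0,0,0,0,0],
])

```text
t: 12.35
eef_pos: [0.4651, -0.0138, 0.3887]
ee_rot: [3.141, -0.0, -1.748]
force: [-0.7, 1.2, -0.5]
width: 0.0117
```

Request:
move_arm([
  [0,0,-0.5,0,0,0],
  [0,0,-0.5,0,0,0],
  [0,0,-0.5,0,0,0],
  [0,0,-0.3,0,0,0],
  [0,0,0,0,0,0],
])

```text
t: 12.77
eef_pos: [0.4652, -0.0138, 0.3869]
ee_rot: [3.141, -0.0, -1.748]
force: [1.1, 0.2, -1.1]
width: 0.0122
```

Request:
move_arm([
  [0,0,-0.5,0,0,0],
  [0,0,-0.5,0,0,0],
  [0,0,-0.5,0,0,0],
  [0,0,-0.3,0,0,0],
  [0,0,0,0,0,0],
])

```text
t: 13.18
eef_pos: [0.4651, -0.0138, 0.3851]
ee_rot: [3.141, -0.0, -1.748]
force: [0.7, 0.4, -0.6]
width: 0.0116
```

Depth 30.5 mm, no contact yet.

Request:
move_arm([
  [0,0,-0.5,0,0,0],
  [0,0,-0.5,0,0,0],
  [0,0,-0.5,0,0,0],
  [0,0,-0.3,0,0,0],
  [0,0,0,0,0,0],
])

```text
t: 13.6
eef_pos: [0.4651, -0.0138, 0.3833]
ee_rot: [3.141, -0.0, -1.748]
force: [0.4, -1.0, -0.1]
width: 0.0117
```

Request:
move_arm([
  [0,0,-0.5,0,0,0],
  [0,0,-0.5,0,0,0],
  [0,0,-0.5,0,0,0],
  [0,0,-0.3,0,0,0],
  [0,0,0,0,0,0],
])

```text
t: 14.02
eef_pos: [0.4651, -0.0138, 0.3815]
ee_rot: [3.141, -0.0, -1.748]
force: [-0.0, 0.8, -0.5]
width: 0.0117
```

Request:
move_arm([
  [0,0,-0.5,0,0,0],
  [0,0,-0.5,0,0,0],
  [0,0,-0.5,0,0,0],
  [0,0,-0.3,0,0,0],
  [0,0,0,0,0,0],
])

```text
t: 14.43
eef_pos: [0.4652, -0.0138, 0.3797]
ee_rot: [3.142, -0.0, -1.748]
force: [-1.3, -0.5, -0.9]
width: 0.0117
```

Request:
move_arm([
  [0,0,-0.5,0,0,0],
  [0,0,-0.5,0,0,0],
  [0,0,-0.5,0,0,0],
  [0,0,-0.3,0,0,0],
  [0,0,0,0,0,0],
])

```text
t: 14.85
eef_pos: [0.4651, -0.0138, 0.3779]
ee_rot: [3.141, -0.0, -1.748]
force: [0.6, -1.1, -0.6]
width: 0.0118
```

Request:
move_arm([
  [0,0,-0.5,0,0,0],
  [0,0,-0.5,0,0,0],
  [0,0,-0.5,0,0,0],
  [0,0,0,0,0,0],
  [0,0,0,0,0,0],
])

```text
t: 15.27
eef_pos: [0.4652, -0.0137, 0.3764]
ee_rot: [3.142, -0.0, -1.748]
force: [0.5, 0.2, -0.3]
width: 0.0118
```

Request:
move_arm([
  [0,0,-0.4,0,0,0],
  [0,0,-0.4,0,0,0],
  [0,0,-0.4,0,0,0],
  [0,0,0,0,0,0],
  [0,0,0,0,0,0],
])

```text
t: 15.68
eef_pos: [0.4653, -0.0138, 0.3757]
ee_rot: [-3.141, 0.0, -1.748]
force: [-0.6, -0.2, 5.1]
width: 0.0119
```

Request:
move_arm([
  [0,0,-0.4,0,0,0],
  [0,0,-0.2,0,0,0],
  [0,0,0,0,0,0],
  [0,0,0,0,0,0],
  [0,0,0,0,0,0],
])

```text
t: 16.1
eef_pos: [0.4653, -0.0138, 0.3755]
ee_rot: [-3.141, 0.0, -1.748]
force: [-1.6, 0.1, 8.4]
width: 0.0116
```

```bash
python3 st.py 4
```

```text
F [-1.55  0.21  8.49] sd [0.34 0.4  0.2 ] P [465.34 -13.79 375.47] t 16.25 depth 40.13
```

Request:
move_arm([
  [0,0,0,0,0,0],
  [0,0,2,0,0,0],
  [0,0,3,0,0,0],
  [0,0,3,0,0,0],
  [0,0,2,0,0,0],
])

```text
t: 16.67
eef_pos: [0.4652, -0.0138, 0.3848]
ee_rot: [3.142, -0.0, -1.748]
force: [0.1, -0.2, 0.1]
width: 0.0117
```

Request:
move_arm([
  [0.1,2,0,0,0,0],
  [0.2,3,0,0,0,0],
  [0.2,4,0,0,0,0],
  [0.2,3,0,0,0,0],
  [0,0,0,0,0,0],
])

```text
t: 17.08
eef_pos: [0.4659, -0.0012, 0.3845]
ee_rot: [3.141, -0.0, -1.748]
force: [0.4, -0.6, 0.3]
width: 0.0117
```

```bash
python3 st.py 4
```

```text
F [-0.1  -0.28  0.03] sd [0.47 0.27 0.24] P [465.87  -1.43 384.54] t 17.2333 depth 31.06
```

Request:
move_arm([
  [0,0,-1,0,0,0],
  [0,0,-0.8,0,0,0],
  [0,0,-0.8,0,0,0],
  [0,0,-0.4,0,0,0],
  [0,0,0,0,0,0],
])

```text
t: 17.65
eef_pos: [0.4659, -0.0018, 0.3815]
ee_rot: [3.141, -0.0, -1.748]
force: [0.6, -0.6, 0.0]
width: 0.0116
```

Request:
move_arm([
  [0,0,-0.5,0,0,0],
  [0,0,-0.5,0,0,0],
  [0,0,-0.5,0,0,0],
  [0,0,0,0,0,0],
  [0,0,0,0,0,0],
])

```text
t: 18.07
eef_pos: [0.466, -0.0018, 0.3806]
ee_rot: [-3.141, 0.0, -1.748]
force: [-1.5, 0.1, 4.9]
width: 0.0119
```

Request:
move_arm([
  [0,0,-0.5,0,0,0],
  [0,0,-0.5,0,0,0],
  [0,0,-0.5,0,0,0],
  [0,0,0,0,0,0],
  [0,0,0,0,0,0],
])

```text
t: 18.48
eef_pos: [0.466, -0.0018, 0.3792]
ee_rot: [-3.141, 0.0, -1.748]
force: [-2.0, -0.5, 7.2]
width: 0.0117
```

Springy (moved 1.4 mm with a small force rise): the tab.

Request:
move_arm([
  [0,0,-0.4,0,0,0],
  [0,0,-0.4,0,0,0],
  [0,0,-0.4,0,0,0],
  [0,0,-0.4,0,0,0],
  [0,0,0,0,0,0],
])

```text
t: 18.9
eef_pos: [0.466, -0.0018, 0.3777]
ee_rot: [-3.141, 0.0, -1.748]
force: [-1.5, -0.1, 6.7]
width: 0.0116
```

```bash
python3 st.py 3
```

```text
F [-1.63  0.11  6.73] sd [0.27 0.23 0.05] P [466.03  -1.79 377.73] t 19.0 depth 37.87
```

Request:
move_arm([
  [0,0,-0.4,0,0,0],
  [0,0,-0.4,0,0,0],
  [0,0,-0.4,0,0,0],
  [0,0,-0.3,0,0,0],
  [0,0,0,0,0,0],
])

```text
t: 19.42
eef_pos: [0.466, -0.0018, 0.3763]
ee_rot: [-3.141, 0.0, -1.748]
force: [-2.3, -1.0, 7.4]
width: 0.0116
```

Request:
move_arm([
  [0,0,-0.4,0,0,0],
  [0,0,-0.4,0,0,0],
  [0,0,-0.3,0,0,0],
  [0,0,0,0,0,0],
  [0,0,0,0,0,0],
])

```text
t: 19.83
eef_pos: [0.4661, -0.0018, 0.3753]
ee_rot: [-3.141, 0.0, -1.748]
force: [-2.7, 0.9, 8.3]
width: 0.012
```

Request:
move_arm([
  [0,0,-0.3,0,0,0],
  [0,0,-0.3,0,0,0],
  [0,0,-0.2,0,0,0],
  [0,0,0,0,0,0],
  [0,0,0,0,0,0],
])

```text
t: 20.25
eef_pos: [0.4661, -0.0018, 0.3742]
ee_rot: [-3.141, 0.0, -1.748]
force: [-0.8, -0.2, 6.6]
width: 0.0121
```

```bash
python3 st.py 2
```

```text
F [-0.86 -0.07  6.51] sd [0.07 0.12 0.11] P [466.1   -1.75 374.19] t 20.3 depth 41.41
```

```bash
python3 look.py w6 lid_lip:.176; python3 - <<'E'
from h import *
import cv2
im=arm.grab_frame("side")
for d in arm.spot_point("lid_lip","side")[:2]:print(d["xy"],d["score"])
print(proj("side",[.4915,-.0155,.126]),proj("side",[.498,-.0155,.178]))
w=cv2.imread("pics/w6.png")
cv2.imwrite("pics/c6.png",np.hstack([cv2.resize(im[160:300,210:350,::-1],(400,400)),cv2.resize(w[0:300,100:400],(400,400))]))
E
```

```text
[ 0.46610953 -0.00173469  0.37419569] [-3.14061625e+00  1.77233036e-04 -1.74797463e+00] 20.3 [ 4.20554555e-01  3.28968637e-02 -4.76352615e-01  4.61786791e-04
 -1.06064004e+00 -5.97958263e-01]
lid_lip [209.2 239.3] 0.65 [ 0.5014 -0.0174  0.176 ]
lid_lip [275.6 187. ] 0.56 [ 0.4627 -0.0387  0.176 ]
[272.5, 208.2] 0.87
[267.79903085 221.79894523] [268.88105423 208.18160224]
```

View pics/c6.png

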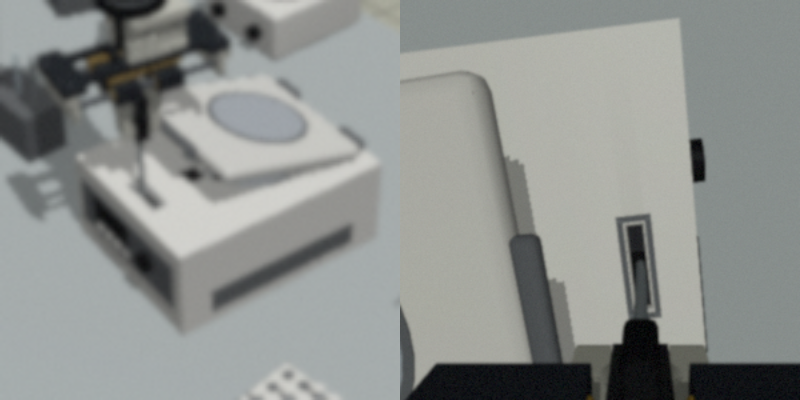

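Request:
move_arm([
  [0,0,2,0,0,0],
  [0,0,6,0,0,0],
  [0,0,12,0,0,0],
  [0,0,16,0,0,0],
  [0,0,18,0,0,0],
])

```text
t: 20.92
eef_pos: [0.4655, -0.0018, 0.4275]
ee_rot: [3.14, -0.001, -1.748]
force: [0.1, -0.3, -1.2]
width: 0.012
```

Request:
move_arm([
  [0,0,18,0,0,0],
  [0,6,12,0,0,0],
  [0,14,5,0,0,0],
  [0,20,0,0,0,0],
  [0,26,0,0,0,0],
])

```text
t: 21.33
eef_pos: [0.4656, 0.0642, 0.463]
ee_rot: [-3.141, 0.001, -1.75]
force: [0.7, -0.1, -1.7]
width: 0.0117
```

Request:
move_arm([
  [0,28,0,0,0,0],
  [2,28,0,0,0,0],
  [2,28,0,0,0,0],
  [3,28,0,0,0,0],
  [3,28,0,0,0,0],
])

```text
t: 21.75
eef_pos: [0.4755, 0.2056, 0.4625]
ee_rot: [3.141, -0.0, -1.748]
force: [0.7, 0.8, -0.9]
width: 0.0115
```

Request:
move_arm([
  [3,28,0,0,0,0],
  [3,28,0,0,0,0],
  [3,28,0,0,0,0],
  [3,24,0,0,0,0],
  [2,18,0,0,0,0],
])

```text
t: 22.17
eef_pos: [0.4898, 0.3323, 0.4619]
ee_rot: [3.141, -0.001, -1.748]
force: [0.7, -1.2, -0.1]
width: 0.0116
```

Request:
move_arm([
  [1,10,0,0,0,0],
  [0,6,0,0,0,0],
  [0,2,0,0,0,0],
  [0,0,0,0,0,0],
  [0,0,0,0,0,0],
])

```text
t: 22.58
eef_pos: [0.4908, 0.3474, 0.4629]
ee_rot: [-3.142, 0.0, -1.749]
force: [1.2, 0.1, 0.1]
width: 0.0114
```

```bash
python3 st.py 2; python3 look.py w7 stand_hole0:.07 pin_tip:.16
```

```text
F [0.86 0.53 0.1 ] sd [0.31 0.39 0.05] P [490.82 347.32 462.97] t 22.6333 depth -47.37
[0.49083446 0.34726912 0.46303079] [-3.14144194e+00  3.06548282e-04 -1.74893443e+00] 22.6333 [ 9.40417882e-01  2.06342067e-01 -6.59192164e-02  1.67112513e-06
 -1.29819345e+00 -1.11855646e+00]
stand_hole0 [279.2 173.9] 0.85 [0.4923 0.346  0.07  ]
stand_hole0 [277.8 195.8] 0.55 [0.4979 0.3686 0.07  ]
pin_tip [278.9 197.1] 0.91 [0.4922 0.345  0.16  ]
```

Request:
move_arm([
  [0.3,0,-10,0,0,0],
  [0,0,-20,0,0,0],
  [0,0,-24,0,0,0],
  [0,0,-20,0,0,0],
  [0,0,-10,0,0,0],
])

```text
t: 23.2
eef_pos: [0.4905, 0.3474, 0.3753]
ee_rot: [3.139, -0.003, -1.749]
force: [-0.5, 0.3, -1.0]
width: 0.0115
```

Request:
move_arm([
  [0,0,-2,0,0,0],
  [0,0,-1,0,0,0],
  [0,0,0,0,0,0],
  [0,0,0,0,0,0],
  [0,0,0,0,0,0],
])

```text
t: 23.62
eef_pos: [0.4914, 0.3484, 0.3768]
ee_rot: [-3.141, 0.002, -1.748]
force: [0.6, -0.3, -0.2]
width: 0.0119
```

```bash
python3 st.py 2; python3 look.py w8 stand_hole0:.07 pin_tip:.075;python3 - <<'E'
import cv2
im=cv2.imread("pics/w8.png")
cv2.imwrite("pics/c8.png",cv2.resize(im[130:250,210:350],None,fx=5,fy=5,interpolation=cv2.INTER_CUBIC))
E
```

```text
F [ 0.19 -0.23 -0.41] sd [0.4  0.04 0.16] P [491.32 348.4  376.77] t 23.6667 depth 38.83
[0.4912946  0.34836332 0.3766881 ] [-3.14073437e+00  1.47742030e-03 -1.74815034e+00] 23.6667 [ 9.40940051e-01  2.59055329e-01 -1.95912717e-01  1.40328826e-04
 -1.11412430e+00 -1.11835647e+00]
stand_hole0 [280.4 194.5] 0.67 [0.4916 0.3455 0.07  ]
pin_tip [278.2 199. ] 0.85 [0.4937 0.3475 0.075 ]
```

View pics/c8.png

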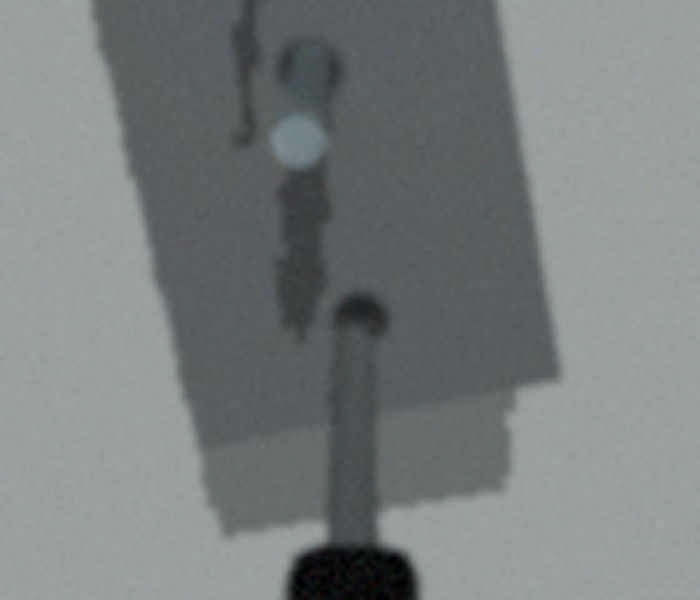

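```bash
python3 - <<'E'
from h import *
K=camT("wrist");p=arm.get_state()["eef_pos"];print(p)
print(proj("wrist",[p[0],p[1],.07],K),proj("wrist",[p[0],p[1],.0765],K),proj("wrist",[p[0],p[1]-.002,.0765],K))
print(toz("wrist",(282,193.7),.07,K), toz("wrist",(281,196),.0765,K))
E
python3 st.py 3
```

```text
[0.49119847 0.34827509 0.37617935]
[281.19769471 198.25411215] [281.21796352 200.55866204] [280.76678997 198.13700389]
[0.489908   0.34468052 0.07      ] [0.4907147  0.34460394 0.0765    ]
F [ 0.01 -0.27 -0.57] sd [0.7  0.67 0.3 ] P [491.17 348.25 376.03] t 23.9167 depth 39.57
```

Request:
move_arm([
  [-0.1,-0.8,0,0,0,0],
  [0,-0.5,0,0,0,0],
  [0,0,0,0,0,0],
  [0,0,0,0,0,0],
  [0,0,0,0,0,0],
])

```text
t: 24.33
eef_pos: [0.4911, 0.3469, 0.3756]
ee_rot: [3.142, -0.0, -1.748]
force: [-0.1, 0.2, -0.6]
width: 0.0121
```

Request:
move_arm([
  [0,0,-0.8,0,0,0],
  [0,0,-0.8,0,0,0],
  [0,0,-0.8,0,0,0],
  [0,0,-0.8,0,0,0],
  [0,0,-0.8,0,0,0],
])

```text
t: 24.75
eef_pos: [0.491, 0.3469, 0.3715]
ee_rot: [3.142, -0.0, -1.748]
force: [-0.5, -0.3, -0.4]
width: 0.0117
```

```bash
python3 st.py 2; python3 look.py w9; python3 - <<'E'
import cv2
im=cv2.imread("pics/w9.png")
cv2.imwrite("pics/c9.png",cv2.resize(im[160:230,240:320],None,fx=8,fy=8,interpolation=cv2.INTER_CUBIC))
E
```

```text
F [ 0.02 -0.25 -0.48] sd [0.51 0.03 0.13] P [491.05 346.92 371.46] t 24.8 depth 44.14
[0.49105282 0.34690878 0.37138447] [ 3.14144556e+00 -2.43422370e-04 -1.74826391e+00] 24.8 [ 9.39725965e-01  2.62010587e-01 -2.04556019e-01 -2.85993887e-05
 -1.10451298e+00 -1.11718070e+00]
```

View pics/c9.png

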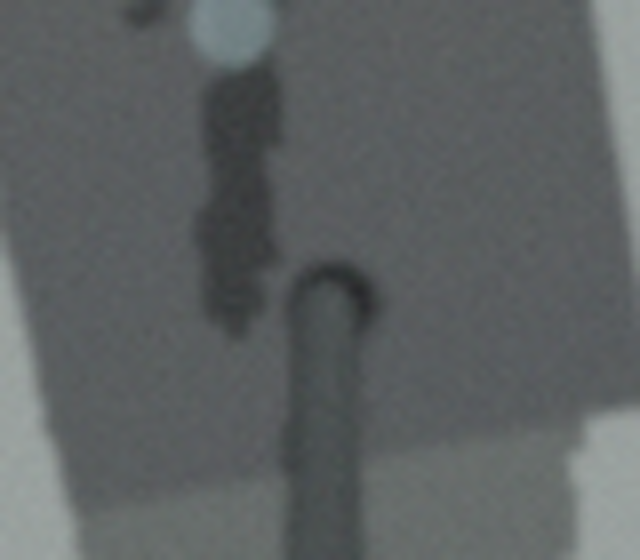

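Request:
move_arm([
  [-0.5,0,0,0,0,0],
  [0,0,-0.7,0,0,0],
  [0,0,-0.7,0,0,0],
  [0,0,-0.7,0,0,0],
  [0,0,-0.7,0,0,0],
])

```text
t: 25.27
eef_pos: [0.4906, 0.3469, 0.3688]
ee_rot: [3.142, -0.0, -1.748]
force: [-0.1, 0.1, -0.7]
width: 0.0118
```

```bash
python3 st.py 2
```

```text
F [ 0.22  0.06 -0.49] sd [0.28 0.01 0.16] P [490.54 346.91 368.7 ] t 25.3167 depth 46.9
```

Request:
move_arm([
  [0,0,-0.8,0,0,0],
  [0,0,-0.8,0,0,0],
  [0,0,-0.8,0,0,0],
  [0,0,-0.8,0,0,0],
  [0,0,-0.8,0,0,0],
])

```text
t: 25.73
eef_pos: [0.4906, 0.3469, 0.3647]
ee_rot: [3.142, -0.0, -1.748]
force: [0.2, 0.5, -0.7]
width: 0.0116
```

Request:
move_arm([
  [0,0,-2,0,0,0],
  [0,0,-3,0,0,0],
  [0,0,-4,0,0,0],
  [0,0,-4,0,0,0],
  [0,0,-3,0,0,0],
])

```text
t: 26.15
eef_pos: [0.4904, 0.3468, 0.3481]
ee_rot: [3.141, -0.001, -1.748]
force: [-0.1, 0.9, -1.1]
width: 0.0117
```

Request:
move_arm([
  [0,0,-4,0,0,0],
  [0,0,-4,0,0,0],
  [0,0,-4,0,0,0],
  [0,0,-4,0,0,0],
  [0,0,-3,0,0,0],
])

```text
t: 26.57
eef_pos: [0.4905, 0.3469, 0.3293]
ee_rot: [3.141, -0.0, -1.748]
force: [-0.0, 0.9, -0.3]
width: 0.012
```

```bash
python3 st.py 2
```

```text
F [ 0.14 -0.02 -0.38] sd [0.17 0.96 0.08] P [490.46 346.83 328.98] t 26.6167 depth 86.62
```

Request:
move_arm([
  [0,0,-4,0,0,0],
  [0,0,-5,0,0,0],
  [0,0,-4,0,0,0],
  [0,0,-3,0,0,0],
  [0,0,-1.2,0,0,0],
])

```text
t: 27.03
eef_pos: [0.4904, 0.3468, 0.3119]
ee_rot: [3.141, -0.001, -1.748]
force: [0.1, 0.1, 0.1]
width: 0.0116
```

Request:
move_arm([
  [0,0,0,0,0,0],
  [0,0,0,0,0,0],
  [0,0,0,0,0,0],
  [0,0,0,0,0,0],
  [0,0,0,0,0,0],
])

```text
t: 27.45
eef_pos: [0.4906, 0.347, 0.3129]
ee_rot: [-3.141, 0.0, -1.748]
force: [-0.0, 1.4, -2.0]
width: 0.0116
```

Request:
move_arm([
  [0,0,-0.5,0,0,0],
  [0,0,-0.5,0,0,0],
  [0,0,-0.4,0,0,0],
  [0,0,0,0,0,0],
  [0,0,0,0,0,0],
])

```text
t: 27.87
eef_pos: [0.4905, 0.3469, 0.3112]
ee_rot: [3.142, -0.0, -1.748]
force: [0.2, 0.1, -1.1]
width: 0.0116
```

Request:
move_arm([
  [0,0,0,0,0,0],
  [0,0,0,0,0,0],
  [0,0,0,0,0,0],
  [0,0,0,0,0,0],
  [0,0,0,0,0,0],
], claw=0)

```text
t: 28.28
eef_pos: [0.4906, 0.3469, 0.3113]
ee_rot: [-3.142, 0.0, -1.748]
force: [-0.1, -0.6, 0.9]
width: 0.0397
```

Request:
move_arm([
  [0,0,0,0,0,0],
  [0,0,0,0,0,0],
  [0,0,0,0,0,0],
  [0,0,0,0,0,0],
  [0,0,0,0,0,0],
])

```text
t: 28.7
eef_pos: [0.4905, 0.3469, 0.3113]
ee_rot: [3.142, -0.0, -1.748]
force: [0.5, -0.1, 0.6]
width: 0.0729
```

Request:
move_arm([
  [0,0,0,0,0,0],
  [0,0,0,0,0,0],
  [0,0,0,0,0,0],
  [0,0,0,0,0,0],
  [0,0,0,0,0,0],
])

```text
t: 29.12
eef_pos: [0.4905, 0.3469, 0.3112]
ee_rot: [3.142, 0.0, -1.748]
force: [-0.3, -0.4, -0.0]
width: 0.0874
```

Request:
move_arm([
  [0,0,4,0,0,0],
  [0,0,12,0,0,0],
  [0,0,22,0,0,0],
  [0,0,26,0,0,0],
  [0,0,24,0,0,0],
])

```text
t: 29.53
eef_pos: [0.4905, 0.3468, 0.4006]
ee_rot: [-3.142, -0.0, -1.748]
force: [0.7, 1.2, -0.0]
width: 0.0878
```

Request:
move_arm([
  [0,0,14,0,0,0],
  [0,0,6,0,0,0],
  [0,0,0,0,0,0],
  [0,0,0,0,0,0],
  [0,0,0,0,0,0],
])

```text
t: 29.95
eef_pos: [0.4903, 0.3467, 0.4178]
ee_rot: [3.14, -0.002, -1.748]
force: [-0.3, -0.4, -0.5]
width: 0.0877
```

```bash
python3 look.py w10 pin_grip:.147 stand_hole0:.07; python3 - <<'E'
from h import *
import cv2
s=arm.grab_frame("side");print([(d["xy"],d["score"]) for d in arm.spot_point("lid_lip","side")[:1]])
w=cv2.imread("pics/w10.png")
cv2.imwrite("pics/c10.png",np.hstack([cv2.resize(s[120:300,170:350,::-1],(400,400)),cv2.resize(w[50:350,130:430],(400,400))]))
E
```

```text
[0.4902739  0.34669842 0.41781073] [ 3.14019447e+00 -1.71613515e-03 -1.74846364e+00] 29.95 [ 9.40443810e-01  2.29655662e-01 -1.38289805e-01 -5.42646691e-04
 -1.20500573e+00 -1.11791768e+00]
pin_grip [280.9 214.3] 0.96 [0.4902 0.3477 0.147 ]
stand_hole0 [279.5 183.6] 0.96 [0.4906 0.344  0.07  ]
stand_hole0 [263.9  91.7] 0.64 [0.4894 0.2638 0.07  ]
[([269.1, 206.8], 0.83)]
```

View pics/c10.png

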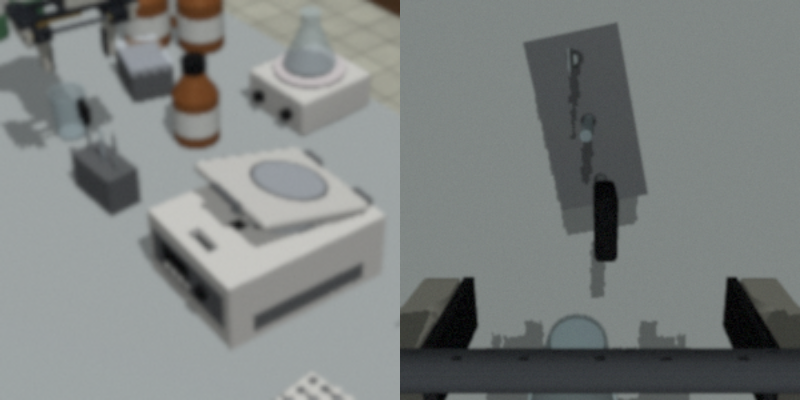

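The picture shows the lid ajar, with its lip at about (269, 207) in the side view. The pin stands upright in its hole with the grip at (281, 214) in the wrist view. The gripper is clear and the neighbouring things are untouched.

```bash
python3 -c "
from station import arm
print(arm.job_done())"
```

```text
the job is handed in; nothing more can be done
None
```

The lid is open and ajar, the pin is back upright in its stand hole and released, and the job is handed in. It took about 30 s of robot time.

- **Finding the tab:** I lowered the pin through the slot. The first probe, at the slot's centre, met the rigid bracket at about 40 mm with at most 8.5 N. I then moved 12 mm towards +y and found the springy tab at about 35 mm.
- **Releasing the lid:** I pressed the tab about 6.4 mm, with a highest reading of 8.3 N, until the force dropped and the lid sprang up.
- **Last checks:**
  - **Lid:** in the side picture its lip was at row 207, against a predicted 208 when raised and 222 when shut.
  - **Pin:** the wrist picture shows it standing in its hole. Its grip is within about 1 mm of where it started.
  - **Gripper:** it is open and clear of everything, with readings near 0 N.
  - **Surroundings:** nothing else in the pictures appears to have moved.

None of the final checks failed. The networks' tip and hole positions were 1 to 3 mm off on a few readings, so I set the two insertions from close-up pictures and force instead.

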